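# Ready the block shaker: unpin, load, lock

## Robot

A 6-joint arm with a two-finger parallel gripper is mounted at the origin on the work surface. World frame = base frame: x ahead of the robot, y to its left, z up, the work surface at z = 0. Lengths are in m, angles in rad, forces in N, time in s.
With the tool pointing down it reaches from about 0.3 to 0.875 m from the base axis. Payload 6.4 kg.
Tool frame: the origin (TCP) lies midway between the tips of the shut fingers; the grasp point (between the pads) lies 19 mm behind it (grasp_offset is the distance from the TCP to the grasp point, in m); z points along the fingers, y is the line along which they close (so a half turn about z gives the same grasp; the last joint's range is limited). The gripper opens to 85 mm and grips with 20 to 120 N. Pads are 22 mm wide; open, the fingers measure 114 mm over their backs; the gripper's body (76 mm by 85 mm) begins 54 mm behind the grasp point. The pads swing forward as they close: fully open they stand 13 mm farther back than shut.
Start: joints at [1.052, 0.181, 1.607, -0, 1.354, -0.206], TCP at [0.177, 0.547, 0.231] pointing down, gripper open.
Joint ranges: [-2.99, 2.99], [-0.89, 2.07], [0.3, 2.58], [-1.14, 4.28], [0, 2.63], [-3.12, 3.12]. Speed limits (rad/s): [2.57, 2.57, 3.01, 3.14, 3.14, 3.14].

## Interface

Orientations are given as a unit quaternion [w, x, y, z].
In Python, from bench import * gives the robot as it stands. The module is installed in compiled form; this text tells all that it offers.
- The arm moves only by the tool servo_tool, never from a script. Its argument "commands" is text: rows parted by semicolons, each of 7 numbers parted by spaces: the turn, a rotation vector about the tool's x, y, z in rad, then the shift along the tool's x, y, z in mm, then the opening, from 0 (shut) to 1 (fully open). In form: wx wy wz dx dy dz claw; .... A call has 1 to 5 rows; each row shifts and turns the commanded pose from where the row before left it, along the tool's axes as they then stand; what a row does not reach is not made up. A row lasts 1/8 s, in which the tool goes at most 62.5 mm and 10.7 degrees, less where a joint would pass 70% of its speed; a pose out of reach is approached as far as the arm can. A call with a gripper value outside its range is refused whole. The fingers move at their own pace and stop on an object; the grip force is fixed at half the most. Time passes only in rows, so rows that do not move let the fingers close. It gives the time, the measured TCP pose, the force, the opening and the grip force at its end, in the units of the state.
- get_obs(): the state, without advancing time (a new reading comes with each control period).
- camera(name): name is "scene" or "top"; returns the picture (400x640x3 uint8, blue, green, red); there is no depth.
- calibration(name): a dict with "fx", "fy", "cx", "cy" (pixels), "R" (3x3) and "t" (3): a world point X has camera coordinates R X + t. Camera axes: x right, y down, z forward; pixel columns grow to the right and rows downward; lengths in m; the calibration is good to about 2 mm. A picture is of the moment at which its call begins. calibration takes no time and is no camera call.
- hand_in(): hands the job in; it is judged then, once.
The state is a dict: "time_s": time; "q": joint angles; "dq": joint speeds; "joint_efforts": joint torques, N m; "eef_pos": TCP position; "eef_rot": TCP orientation; "wrist_force": force on the tool from outside, world axes, zero at the start; "torque": the same for the moment, N m; "opening": opening from 0.0 (shut) to 1.0 (fully open); "grasp_force": force on a finger pad.
Only numpy, scipy, OpenCV 4.12 (cv2) and the standard library are available. Lean on these libraries where they do the work, as an engineer would, in place of code of your own. Each camera call takes 0.05 s, during which the arm holds its last target. There are 200 camera calls.

## Task

Get the block shaker ready for the class: pull the spring clip sideways out of the transit pin, then lift the orange transit bar off the pin, and lay both inside the white accessory tray. Drop each tube block that is on the bench fully home into the pocket of its own colour, then swing all three locking levers fully shut, also that of an empty pocket. Leave the other things on the bench where they are.

Things in the scene. Friction and masses are not known exactly. Their poses are not given: they have to be found in the camera images.
- shaker: White block shaker, fixed; flat deck 75 mm above the bench, 140 mm (x) by 460 mm (y), with a grey console strip 70 mm wide and 85 mm high along its far (+x) edge. Origin: centre of the deck plate's underside, at bench height; y runs along the row of pockets, z up.
- pin_hole (a point): Centre of the cross-hole in the shaker's upright steel transit pin. The pin is 20 mm square and stands 29 mm above the deck near the deck's -y end; the hole is 10 mm by 10 mm, runs along the shaker's x axis, and its centre is 16 mm above the deck.
- clip_loop (a point): Centre of the flat round loop (40 mm across, wire 6 mm) of the dark rigid steel clip, 30 g, 90 mm long. A straight leg runs along the clip's +x from the loop, tip 69 mm from here; at the start it lies on the bar, through the pin, the loop 45 mm to the pin's -x side and 15 mm above the deck. A second leg passes outside the pin. It slides out freely along its -x; 40 mm clears the pin.
- bar_fin (a point): Orange transit bar, 44 (x) by 120 (y) by 12 mm, 0.2 kg, with a steel fin on its middle: 12 mm thick (x), 30 long (y), 36 high. This point: the fin's centre, 30 mm above the bar's underside. At the start it lies on the deck over the red pocket, the pin up through its 26 mm square hole 45 mm to -y of its middle. With the clip out it lifts straight up, 30 mm to clear the pin.
- tray: White open accessory tray, fixed to the bench, 210 mm (x) by 190 mm (y) outside, walls 4 mm thick and 28 mm high, floor 4 mm thick or so. Origin: centre of its underside.
- red_block_mid (a point): Red tube block (may be absent), 0.25 kg: aluminium body 46 (x) by 70 (y) by 42 mm high with red caps, on top a red fin 12 mm thick (x), 26 long (y), 35 high; 77 mm in all. This point: on its upright axis, 38.5 mm above its underside; the fin's centre is 21 mm higher. Starts standing on the bench before the shaker. Fits its pocket either way round. Grip the fin across its sides or its ends.
- blue_block_mid (a point): Blue tube block (may be absent), 0.25 kg: aluminium body 46 (x) by 70 (y) by 42 mm high with blue caps, on top a blue fin 12 mm thick (x), 26 long (y), 35 high; 77 mm in all. This point: on its upright axis, 38.5 mm above its underside; the fin's centre is 21 mm higher. Starts standing on the bench before the shaker. Fits its pocket either way round. Grip the fin across its sides or its ends.
- green_block_mid (a point): Green tube block (may be absent), 0.25 kg: aluminium body 46 (x) by 70 (y) by 42 mm high with green caps, on top a green fin 12 mm thick (x), 26 long (y), 35 high; 77 mm in all. This point: on its upright axis, 38.5 mm above its underside; the fin's centre is 21 mm higher. Starts standing on the bench before the shaker. Fits its pocket either way round. Grip the fin across its sides or its ends.
- red_pocket (a point): Centre of the mouth, at deck level, of the pocket with the red frame: 50 mm (x) by 74 mm (y), 30 mm deep (block clearance 2 mm each side), edges chamfered 3 mm. A block fully home stands on the pocket's floor, its top face (without fin) 12 mm above the deck and its mid-point 8.5 mm above this point.
- blue_pocket (a point): Centre of the mouth, at deck level, of the pocket with the blue frame: 50 mm (x) by 74 mm (y), 30 mm deep (block clearance 2 mm each side), edges chamfered 3 mm. A block fully home stands on the pocket's floor, its top face (without fin) 12 mm above the deck and its mid-point 8.5 mm above this point.
- green_pocket (a point): Centre of the mouth, at deck level, of the pocket with the green frame: 50 mm (x) by 74 mm (y), 30 mm deep (block clearance 2 mm each side), edges chamfered 3 mm. A block fully home stands on the pocket's floor, its top face (without fin) 12 mm above the deck and its mid-point 8.5 mm above this point.
- red_lever (a joint): Red pocket's lever, rad: 0 shut (stop), to 2.2 open; starts open, stays where left, under 2 N. Level steel arm 12 mm wide, underside 14 mm above the deck, on a pivot post (radius 7 mm) at +36 mm x, +29 mm y (shaker axes) from the pocket's centre. Shut it points to the shaker's -x over the block's +y end; opening swings it to +y (1.57), then towards +x.
- red_knob (a point): Middle of the upright round red knob at the end of the red lever, 74 mm from the pivot axis: 14 mm diameter, 34 mm tall, from 22 to 56 mm above the deck; this point is 39 mm above the deck.
- blue_lever (a joint): Blue pocket's lever, rad: 0 shut (stop), to 2.2 open; starts open, stays where left, under 2 N. Level steel arm 12 mm wide, underside 14 mm above the deck, on a pivot post (radius 7 mm) at +36 mm x, +29 mm y (shaker axes) from the pocket's centre. Shut it points to the shaker's -x over the block's +y end; opening swings it to +y (1.57), then towards +x.
- blue_knob (a point): Middle of the upright round blue knob at the end of the blue lever, 74 mm from the pivot axis: 14 mm diameter, 34 mm tall, from 22 to 56 mm above the deck; this point is 39 mm above the deck.
- green_lever (a joint): Green pocket's lever, rad: 0 shut (stop), to 2.2 open; starts open, stays where left, under 2 N. Level steel arm 12 mm wide, underside 14 mm above the deck, on a pivot post (radius 7 mm) at +36 mm x, +29 mm y (shaker axes) from the pocket's centre. Shut it points to the shaker's -x over the block's +y end; opening swings it to +y (1.57), then towards +x.
- green_knob (a point): Middle of the upright round green knob at the end of the green lever, 74 mm from the pivot axis: 14 mm diameter, 34 mm tall, from 22 to 56 mm above the deck; this point is 39 mm above the deck.
- beaker: Bystander: glass beaker, 68 mm across, 90 mm high. Origin: centre of its underside.
- reagent: Bystander: amber reagent bottle, 60 mm across, 150 mm high. Origin: centre of its underside.
- petri: Bystander: clear petri dish, 90 mm across, 16 mm high. Origin: centre of its underside.
- slidebox: Bystander: blue slide box, 75 by 100 by 32 mm high. Origin: centre of its underside.
- stainjar: Bystander: small green jar, 48 mm across, 60 mm high. Origin: centre of its underside.
- notebook: Bystander: small dark blue notebook, 150 by 100 by 15 mm. Origin: centre of its underside.

How it is judged:
By the outcome, as a careful person would: the job done as asked, in the order asked, and still so for the second after the job is handed in, with the robot touching nothing.
Of red_block, blue_block, green_block only 2 to 3 are there at a start; the rules pass over those that are not, and their reading is None.
At some moment in a run one of red_block, blue_block, green_block may be knocked a few centimetres aside while the robot is not near it.
It also fails if it takes over 210 s, if anything falls off the work surface, if the arm or the gripper's body presses on something with over 40 N, if the wrist force passes 120 N, or if a joint passes its speed limit or range.

## Working session

There is one attempt and no reset: what is moved stays moved. The work goes in short steps, Python scripts to look and compute and a tool call to move; the robot and the scene stay as the last step left them, time stands still between calls to the robot, and variables do not carry over. Pictures are saved under pics/ and viewed, at most 14 in all, crops included, and the job is handed in when it is done.

Besides the shell and the picture viewer there is one more tool, called as name(argument=value, ...), one argument or row to a line, values as JSON. servo_tool: Moves the arm, as the interface text tells. Its arguments: {"type":"object","properties":{"commands":{"type":"string"}},"required":["commands"]}

```bash
mkdir -p pics; python3 - <<'E'
from bench import *
import cv2
o=get_obs(); print({k:o[k] for k in('time_s','eef_pos','eef_rot','opening')})
for n in('scene','top'):
    cv2.imwrite(f'pics/{n}0.png',camera(n)); c=calibration(n); print(n,c)
E
```

```text
{'time_s': 0.0, 'eef_pos': array([0.17664501, 0.54662693, 0.23039324]), 'eef_rot': array([-3.00090679e-04,  1.55759575e-01,  9.87794625e-01, -8.01664806e-04]), 'opening': 1.0092013428655027}
scene {'fx': 370.05896368175365, 'fy': 370.05896368175365, 'cx': 317.94011987589374, 'cy': 201.96408466599195, 'R': array([[ 0.88271142,  0.46959228,  0.01742513],
       [ 0.2912946 , -0.51770777, -0.8044415 ],
       [-0.36873839,  0.71516554, -0.59377626]]), 't': array([-0.44671279, -0.1038    ,  1.63551763])}
top {'fx': 462.47962945302294, 'fy': 462.47962945302294, 'cx': 321.06582284037006, 'cy': 192.26323611704402, 'R': array([[-0.0246616 , -0.99945263, -0.02205103],
       [-0.99493463,  0.02668839, -0.09691647],
       [ 0.09745193,  0.01954921, -0.99504821]]), 't': array([-0.00333751,  0.51791209,  1.45565738])}
```

View pics/scene0.png

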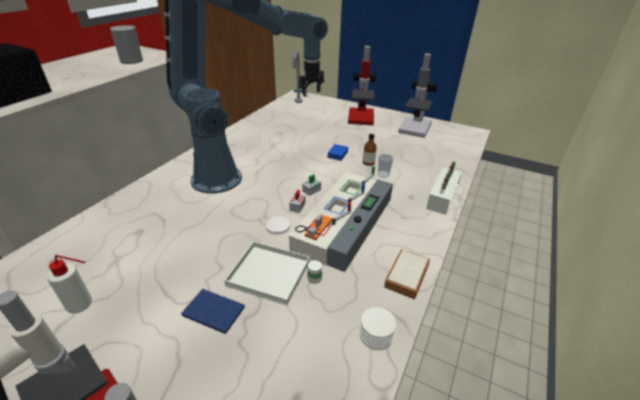

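View pics/top0.png

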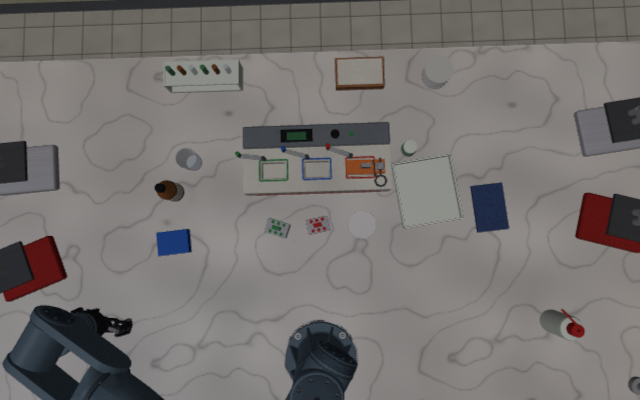

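Red (318,225) and green (278,228) blocks stand before the shaker; no blue block is visible. The bar and clip are at (365,167)/(380,180) and the tray is at (428,192). Next is a zoom on the shaker.

```bash
cat > h.py <<'E'
from bench import *
import cv2, numpy as np
from scipy.spatial.transform import Rotation as Ro
C={n:calibration(n) for n in('scene','top')}
def onz(n,uv,z):
    c=C[n]; R=np.array(c['R']);t=np.array(c['t'])
    d=R.T@np.array([(uv[0]-c['cx'])/c['fx'],(uv[1]-c['cy'])/c['fy'],1.]); o=-R.T@t
    return o+d*(z-o[2])/d[2]
def px(n,X):
    c=C[n]; p=np.array(c['R'])@X+c['t']; return np.array([c['fx']*p[0]/p[2]+c['cx'],c['fy']*p[1]/p[2]+c['cy']])
def crop(n,img,x0,y0,x1,y1,k,f): cv2.imwrite(f'pics/{f}.png',cv2.resize(img[y0:y1,x0:x1],None,fx=k,fy=k,interpolation=cv2.INTER_CUBIC))
def rot():
    q=get_obs()['eef_rot']; return Ro.from_quat([q[1],q[2],q[3],q[0]])
def blobs(img,lo,hi,amin=4,roi=(225,110,480,250)):
    h=cv2.cvtColor(img,cv2.COLOR_BGR2HSV); m=cv2.inRange(h,lo,hi)
    k=np.zeros_like(m);x0,y0,x1,y1=roi;k[y0:y1,x0:x1]=m[y0:y1,x0:x1]
    n,l,s,c=cv2.connectedComponentsWithStats(k)
    return [(c[i].round(1).tolist(),int(s[i][4]),s[i][:4].tolist(),cv2.minAreaRect(np.argwhere(l==i)[:,::-1].astype(np.float32))) for i in range(1,n) if s[i][4]>=amin]
E
python3 - <<'E'
from h import *
a=cv2.imread('pics/top0.png'); b=cv2.imread('pics/scene0.png')
crop('top',a,230,115,470,250,3.3,'t0z'); crop('scene',b,255,140,415,310,3.5,'s0z')
for nm,lo,hi in(('red',(172,90,60),(180,255,255)),('red0',(0,150,60),(6,255,255)),('org',(7,150,100),(18,255,255)),('blue',(105,110,50),(125,255,255)),('green',(55,90,30),(85,255,255))):
    for x in blobs(a,lo,hi): print(nm,x[:3],x[3][2].__round__(1),np.round(x[3][1],1))
E
```

```text
red ([320.4, 223.2], 5, [319, 222, 3, 4]) 56.3 [3.6 1.1]
red ([313.2, 230.8], 5, [312, 229, 3, 4]) 18.4 [1.6 3.2]
red0 ([327.3, 145.7], 15, [326, 144, 4, 5]) 90.0 [4. 3.]
red0 ([355.5, 157.0], 6, [353, 157, 6, 1]) 180.0 [5. 0.]
red0 ([371.5, 156.2], 4, [370, 156, 4, 2]) 18.4 [3.2 0.6]
red0 ([361.0, 177.0], 19, [352, 177, 19, 1]) 180.0 [18.  0.]
red0 ([316.5, 219.5], 4, [316, 219, 2, 2]) 90.0 [1. 1.]
red0 ([310.5, 221.5], 4, [310, 221, 2, 2]) 90.0 [1. 1.]
red0 ([317.0, 224.5], 22, [314, 223, 7, 4]) 90.0 [3. 6.]
red0 ([323.8, 228.0], 4, [323, 227, 2, 3]) 45.0 [1.4 1.4]
red0 ([318.5, 229.5], 4, [318, 229, 2, 2]) 90.0 [1. 1.]
red0 ([312.5, 230.5], 4, [312, 230, 2, 2]) 90.0 [1. 1.]
org ([375.9, 160.5], 11, [374, 159, 5, 4]) 14.0 [4.4 2.7]
org ([382.3, 160.0], 7, [381, 159, 3, 3]) 90.0 [2. 2.]
org ([357.8, 166.9], 313, [346, 160, 28, 15]) 90.0 [14. 27.]
org ([377.0, 171.5], 8, [375, 171, 5, 2]) -0.0 [4. 1.]
org ([383.0, 171.5], 6, [382, 171, 3, 2]) 90.0 [1. 2.]
blue ([282.6, 148.1], 18, [281, 146, 4, 6]) 90.0 [5. 3.]
blue ([302.5, 163.5], 19, [302, 158, 4, 14]) 9.5 [ 2.8 13.3]
blue ([323.4
[... 369 characters left out ...]
.7, 152.7], 6, [403, 151, 5, 4]) 36.9 [5.  0.8]
green ([237.8, 153.9], 17, [236, 152, 5, 5]) 45.0 [4.9 2.8]
green ([285.7, 166.5], 28, [279, 159, 9, 21]) 68.2 [21.5  7.1]
green ([259.2, 167.1], 17, [259, 160, 3, 16]) 7.6 [ 1.9 15.1]
green ([269.0, 180.0], 19, [260, 180, 19, 1]) 180.0 [18.  0.]
green ([272.5, 221.0], 6, [272, 220, 2, 3]) 90.0 [2. 1.]
green ([278.0, 223.0], 5, [277, 222, 3, 3]) 45.0 [1.4 1.4]
green ([275.6, 227.3], 25, [272, 225, 8, 5]) 18.4 [7.6 2.8]
green ([283.5, 224.5], 4, [283, 224, 2, 2]) 90.0 [1. 1.]
green ([269.5, 230.5], 4, [269, 230, 2, 2]) 90.0 [1. 1.]
green ([275.0, 232.0], 5, [274, 231, 3, 3]) 45.0 [1.4 1.4]
green ([280.4, 233.8], 5, [280, 233, 2, 3]) 90.0 [2. 1.]
```

View pics/t0z.png

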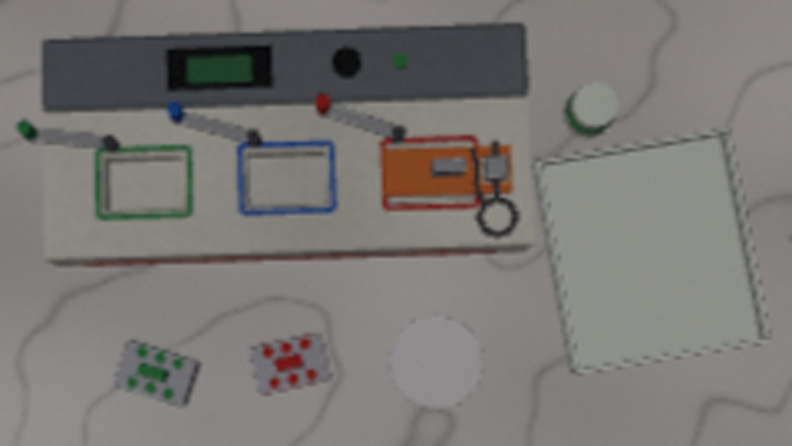

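View pics/s0z.png

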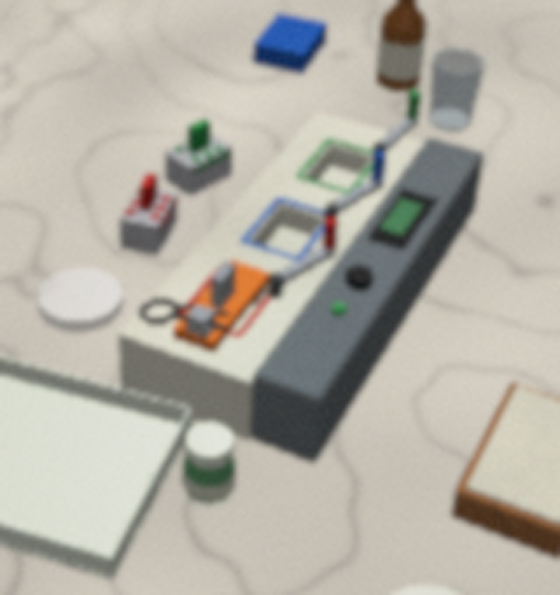

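The top view shows all three frames, with open levers pointing to +y. The clip loop is at crop (497,216), the fin at (447,166), the pin at (496,167) and the block fins at (153,373) and (289,362). The blue pocket's block is absent.

```bash
python3 - <<'E'
from h import *
def T(x,y,z): return onz('top',(230+(x+.5)/3.3-.5,115+(y+.5)/3.3-.5),z)
def S(x,y,z): return onz('scene',(255+(x+.5)/3.5-.5,140+(y+.5)/3.5-.5),z)
mm=lambda p:(1000*p[:2]).round(0)
ctr={}
for n,cs in dict(green=[(98,149),(190,148),(192,215),(99,216)],blue=[(239,144),(333,143),(335,212),(241,213)],red=[(383,139),(476,137),(478,206),(386,208)]).items():
    P=np.array([T(*c,.075) for c in cs]); ctr[n]=P.mean(0); print(n,'pocket',mm(P.mean(0)),'sizes',[round(1000*np.linalg.norm(P[i]-P[i-1])) for i in range(4)])
d=ctr['green']-ctr['red']; print('shaker y dir yaw(from +y) deg',np.degrees(np.arctan2(-d[0],d[1])),np.linalg.norm(d))
for n,a,z in(('knobG',(26,130),.131),('knobB',(175,112),.131),('knobR',(322,103),.131),('fin',(448,162),.123),('pin',(496,166),.104),('loop',(497,216),.090),('gfin',(152,372),.077),('rfin',(289,362),.077),('deckL',(49,258),.075),('deckR',(529,244),.075),('con1',(43,40),.085),('con2',(525,24),.085),('con3',(528,98),.085),('con4',(44,110),.085),('t1',(538,160),.028),('t2',(726,132),.028),('t3',(768,340),.028),('t4',(574,374),.028),('jar',(597,103),.06),('petri',(436,361),.016)):
    print(n,mm(T(*a,z)))
print('scene check')
for n,a,z in(('fin',(223,267),.123),('pin',(201,311),.104),('loop',(161,311),.09),('gfin',(199,124),.077),('rfin',(149,178),.077),('knobG',(414,92),.131),('knobB',(379,149),.131),('knobR',(330,213),.131)): print(n,mm(S(*a,z)))
# block yaw from body mask via cap blobs
for n,A in(('g',[(129,354),(199,372),(186,407),(115,378)]),):print(0)
a=cv2.imread('pics/top0.png')
crop('top',a,255,205,345,250,8.8,'blk')
E
```

```text
green pocket [587. 129.] sizes [64, 87, 64, 88]
blue pocket [587.  -6.] sizes [66, 89, 66, 88]
red pocket [ 589. -141.] sizes [66, 88, 66, 86]
shaker y dir yaw(from +y) deg 0.3185064710519918 0.26974765619551494
knobG [629. 230.]
knobB [642.  93.]
knobR [647. -41.]
fin [ 590. -154.]
pin [ 588. -199.]
loop [ 544. -200.]
gfin [408. 124.]
rfin [414.  -3.]
deckL [517. 220.]
deckR [ 518. -230.]
con1 [724. 222.]
con2 [ 726. -234.]
con3 [ 655. -234.]
con4 [657. 222.]
t1 [ 605. -248.]
t2 [ 627. -431.]
t3 [ 425. -461.]
t4 [ 397. -275.]
jar [ 653. -302.]
petri [ 413. -144.]
scene check
fin [ 586. -152.]
pin [ 588. -199.]
loop [ 547. -204.]
gfin [408. 124.]
rfin [414.  -1.]
knobG [631. 231.]
knobB [642. 101.]
knobR [644. -32.]
0
```

View pics/blk.png

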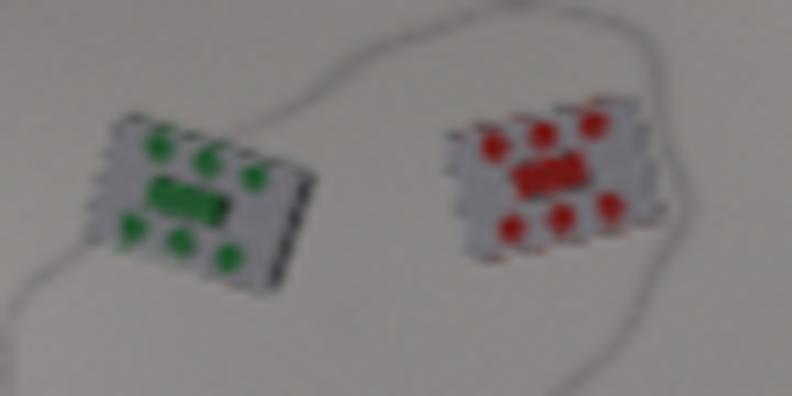

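Measurements agree across both views: shaker yaw ≈ 0°, pockets at x≈588 with y = 129/−6/−141, pin (588,−199), loop (545,−202), fin (588,−153). The tray centre is about (513,−354). I'll align the tool first, then fly over to the clip.

servo_tool(
  commands="0 0 -0.156 0 0 -20 1; 0 0 -0.157 0 0 0 1; 0 0 0 0 0 0 1",
)

```text
time_s: 0.48
eef_pos: [0.1768, 0.5469, 0.251]
eef_rot: [-0.0, 0.001, 1.0, -0.0]
wrist_force: [0.5, -0.6, -0.9]
opening: 0.999
grasp_force: 0.0
```

servo_tool(
  commands="0 0 0 -24.5 -49.8 0 1; 0 0 0 -24.5 -49.8 0 1; 0 0 0 -24.5 -49.8 0 1; 0 0 0 -24.5 -49.8 0 1; 0 0 0 -24.5 -49.8 0 1",
)

```text
time_s: 1.1
eef_pos: [0.2997, 0.2965, 0.2509]
eef_rot: [-0.0, 0.002, 1.0, -0.0]
wrist_force: [1.1, 0.0, -0.2]
opening: 1.0
grasp_force: 0.0
```

servo_tool(
  commands="0 0 0 -24.5 -49.8 0 1; 0 0 0 -24.5 -49.8 0 1; 0 0 0 -24.5 -49.8 0 1; 0 0 0 -24.5 -49.8 0 1; 0 0 0 -24.5 -49.8 0 1",
)

```text
time_s: 1.72
eef_pos: [0.4223, 0.0474, 0.251]
eef_rot: [-0.0, 0.002, 1.0, 0.0]
wrist_force: [0.1, 1.3, 0.2]
opening: 0.999
grasp_force: 0.0
```

servo_tool(
  commands="0 0 0 -24.5 -49.8 0 1; 0 0 0 -24.5 -49.8 0 1; 0 0 0 -24.5 -49.8 0 1; 0 0 0 -24.5 -49.8 0 1; 0 0 0 0 0 0 1",
)

```text
time_s: 2.35
eef_pos: [0.5205, -0.1532, 0.2501]
eef_rot: [-0.001, 0.004, 1.0, 0.0]
wrist_force: [-0.7, 1.0, 0.3]
opening: 1.0
grasp_force: 0.0
```

servo_tool(
  commands="0 0 0 -24.5 -49 0 1; 0 0 0 0 0 45 1; 0 0 0 0 0 45 1; 0 0 0 0 0 40 1; 0 0 0 0 0 0 1",
)

```text
time_s: 2.98
eef_pos: [0.5416, -0.1963, 0.1176]
eef_rot: [-0.004, 0.001, 1.0, 0.002]
wrist_force: [0.4, 0.1, -0.2]
opening: 0.998
grasp_force: 0.0
```

```bash
python3 - <<'E'
from h import *
print(get_obs()['eef_pos'])
a=camera('top');b=camera('scene')
A=cv2.resize(a[130:215,335:435],None,fx=4.6,fy=4.6,interpolation=2);B=cv2.resize(b[170:270,280:370],None,fx=3.9,fy=3.9,interpolation=2)
h=min(A.shape[0],B.shape[0]); cv2.imwrite('pics/c1.png',np.hstack([A[:h],B[:h]])[:, :800])
E
```

```text
[ 0.54157473 -0.19634333  0.11763935]
```

View pics/c1.png

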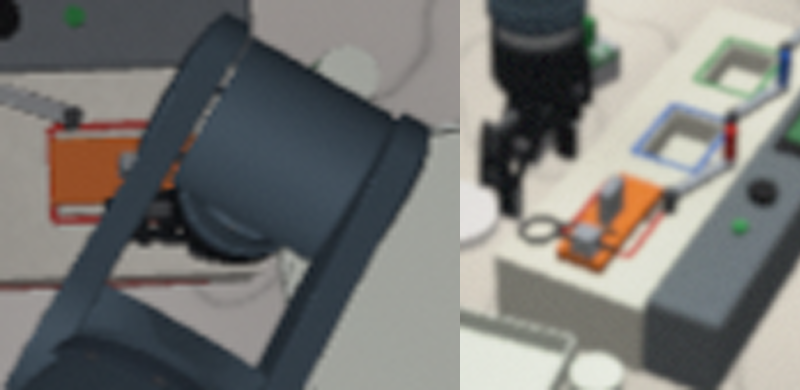

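Scene view shows the open gripper just behind and above the loop, with bar and pin undisturbed. Descend and grip.

servo_tool(
  commands="0 0 0 -3 -5 0 1; 0 0 0 0 0 20 1; 0 0 0 0 0 20 1; 0 0 0 0 0 3 1; 0 0 0 0 0 0 1",
)

```text
time_s: 3.7
eef_pos: [0.5477, -0.2041, 0.0784]
eef_rot: [-0.0, -0.0, 1.0, 0.0]
wrist_force: [-0.1, -0.0, 0.6]
opening: 1.0
grasp_force: 0.0
```

servo_tool(
  commands="0 0 0 0 0 0 0.2; 0 0 0 0 0 0 0.2; 0 0 0 0 0 0 0.2; 0 0 0 0 0 0 0.2; 0 0 0 0 0 0 0.2",
)

```text
time_s: 4.32
eef_pos: [0.5479, -0.2043, 0.0787]
eef_rot: [0.0, -0.0, 1.0, -0.0]
wrist_force: [-0.8, -1.8, 2.9]
opening: 0.411
grasp_force: 59.6
```

servo_tool(
  commands="0 0 0 6 0 0 0.2; 0 0 0 12 0 0 0.2; 0 0 0 14 0 0 0.2; 0 0 0 14 0 0 0.2; 0 0 0 14 0 0 0.2",
)

```text
time_s: 4.95
eef_pos: [0.486, -0.2033, 0.0777]
eef_rot: [-0.001, -0.0, 1.0, 0.001]
wrist_force: [-0.3, 0.4, 1.0]
opening: 0.413
grasp_force: 59.8
```

servo_tool(
  commands="0 0 0 10 0 0 0.2; 0 0 0 0 0 -20 0.2; 0 0 0 0 0 -40 0.2; 0 0 0 0 0 0 0.2",
)

```text
time_s: 5.45
eef_pos: [0.4793, -0.2053, 0.1414]
eef_rot: [0.003, -0.0, 1.0, -0.002]
wrist_force: [0.6, -0.2, -0.5]
opening: 0.414
grasp_force: 59.8
```

```bash
python3 - <<'E'
from h import *
o=get_obs();print(o['eef_pos'],o['grasp_force'])
a=camera('top');b=camera('scene')
A=cv2.resize(a[130:215,335:435],None,fx=4.6,fy=4.6,interpolation=2);B=cv2.resize(b[170:270,280:370],None,fx=3.9,fy=3.9,interpolation=2)
h=min(A.shape[0],B.shape[0]); cv2.imwrite('pics/c2.png',np.hstack([A[:h],B[:h]])[:, :800])
E
```

```text
[ 0.47926785 -0.20527572  0.14142762] 59.795159789919126
```

View pics/c2.png

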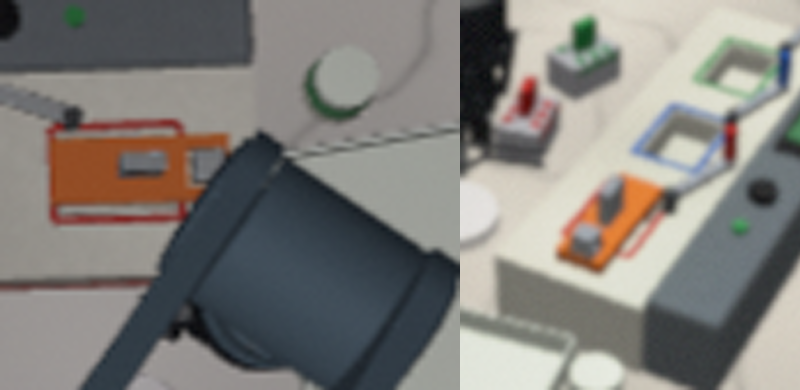

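The clip is out; the bar and pin stand alone on the deck, undisturbed. Carry the clip to the tray.

servo_tool(
  commands="0 0 0 -9 -30 0 0.2; 0 0 0 -9 -30 0 0.2; 0 0 0 -9 -30 0 0.2; 0 0 0 -10 -30 0 0.2; 0 0 0 -10 -28 0 0.2",
)

```text
time_s: 6.18
eef_pos: [0.5238, -0.3521, 0.136]
eef_rot: [-0.001, -0.0, 1.0, 0.001]
wrist_force: [-0.1, -0.1, -0.3]
opening: 0.417
grasp_force: 59.8
```

servo_tool(
  commands="0 0 0 0 0 0 0.2; 0 0 0 0 0 35 0.2; 0 0 0 0 0 35 0.2; 0 0 0 0 0 35 0.2; 0 0 0 0 0 15 0.2",
)

```text
time_s: 6.8
eef_pos: [0.5225, -0.3492, 0.0148]
eef_rot: [-0.002, -0.0, 1.0, 0.002]
wrist_force: [-0.3, -0.1, -1.7]
opening: 0.419
grasp_force: 59.9
```

servo_tool(
  commands="0 0 0 0 0 8 0.2; 0 0 0 0 0 4 0.2; 0 0 0 0 0 0 0.2",
)

```text
time_s: 7.18
eef_pos: [0.5251, -0.3524, 0.0071]
eef_rot: [0.0, -0.0, 1.0, -0.0]
wrist_force: [-0.3, -0.6, 0.5]
opening: 0.414
grasp_force: 59.9
```

servo_tool(
  commands="0 0 0 0 0 3 0.2; 0 0 0 0 0 0 0.65; 0 0 0 0 0 0 0.65; 0 0 0 0 0 0 0.65; 0 0 0 0 0 -30 0.65",
)

```text
time_s: 7.8
eef_pos: [0.5228, -0.3503, 0.031]
eef_rot: [-0.002, -0.0, 1.0, 0.002]
wrist_force: [0.6, -0.3, -0.0]
opening: 0.647
grasp_force: 0.0
```

servo_tool(
  commands="0 0 0 0 0 -50 0.65; 0 0 0 0 0 -50 0.65; 0 0 0.1745 0 0 -50 0.65; 0 0 0.1745 0 0 -20 0.65; 0 0 0.1745 0 0 0 0.65",
)

```text
time_s: 8.43
eef_pos: [0.5258, -0.3531, 0.2066]
eef_rot: [0.002, 0.261, 0.965, -0.001]
wrist_force: [-0.2, 0.5, -0.8]
opening: 0.645
grasp_force: 0.0
```

servo_tool(
  commands="0 0 0.1745 0 0 0 0.65; 0 0 0.1745 0 0 0 0.65; 0 0 0.1745 0 0 0 0.65; 0 0 0.1745 0 0 0 0.65; 0 0 0.1745 0 0 0 0.65",
)

```text
time_s: 9.05
eef_pos: [0.5245, -0.352, 0.2033]
eef_rot: [-0.0, 0.645, 0.764, -0.0]
wrist_force: [-0.2, 0.0, 0.2]
opening: 0.649
grasp_force: 0.0
```

servo_tool(
  commands="0 0 0.1745 0 0 0 0.65; 0 0 0 0 0 0 0.65",
)

```text
time_s: 9.3
eef_pos: [0.5245, -0.3519, 0.2033]
eef_rot: [-0.0, 0.706, 0.708, -0.0]
wrist_force: [0.6, -0.7, 0.8]
opening: 0.65
grasp_force: 0.0
```

```bash
python3 - <<'E'
from h import *
o=get_obs();print(o['eef_pos'],o['grasp_force'],rot().as_matrix().round(3))
a=camera('top');b=camera('scene')
A=cv2.resize(a[130:235,335:470],None,fx=3,fy=3,interpolation=2);B=cv2.resize(b[180:310,220:350],None,fx=2.42,fy=2.42,interpolation=2)
h=min(A.shape[0],B.shape[0]); cv2.imwrite('pics/c3.png',np.hstack([A[:h],B[:h]])[:, :800])
E
```

```text
[ 0.52454856 -0.35194924  0.20329061] 0.0 [[-0.002  1.    -0.   ]
 [ 1.     0.002  0.   ]
 [ 0.    -0.    -1.   ]]
```

View pics/c3.png

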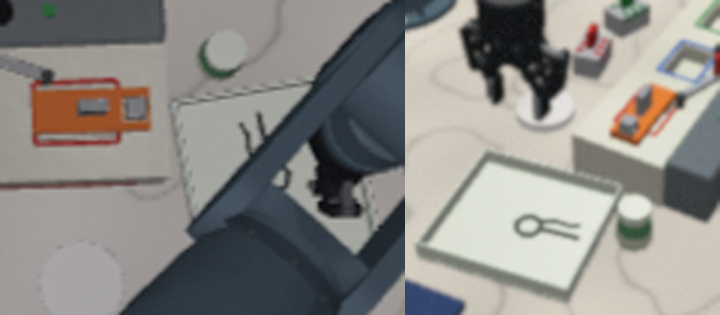

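Clip lies flat in the tray (scene crop loop ≈(528,226)); bar and pin are free. Go to the fin.

servo_tool(
  commands="0 0 0 40 13 0 0.65; 0 0 0 40 13 0 0.65; 0 0 0 40 13 0 0.65; 0 0 0 40 12 0 0.65; 0 0 0 38 12 0 0.65",
)

```text
time_s: 10.02
eef_pos: [0.5878, -0.1526, 0.2034]
eef_rot: [0.0, 0.706, 0.708, 0.0]
wrist_force: [0.7, -0.1, -0.1]
opening: 0.652
grasp_force: 0.0
```

servo_tool(
  commands="0 0 0 0 0 0 0.65; 0 0 0 0 0 30 0.65; 0 0 0 0 0 25 0.65; 0 0 0 0 0 0 0.65",
)

```text
time_s: 10.52
eef_pos: [0.5857, -0.1541, 0.146]
eef_rot: [-0.002, 0.707, 0.708, -0.001]
wrist_force: [-0.1, -0.4, -0.4]
opening: 0.654
grasp_force: 0.0
```

```bash
python3 - <<'E'
from h import *
o=get_obs();print(o['eef_pos'],rot().as_matrix().round(3))
b=camera('scene')
# clip in tray
B=b[240:310,225:310]; h=cv2.cvtColor(B,cv2.COLOR_BGR2GRAY)
m=(h<85).astype(np.uint8); n,l,s,c=cv2.connectedComponentsWithStats(m)
for i in range(1,n):
    if s[i][4]>8:
        x,y,w,hh,ar=s[i]; print(s[i],[ (1000*onz('scene',(225+u,240+v),.008)[:2]).round() for u,v in((x,y),(x+w,y),(x,y+hh),(x+w,y+hh))])
for u,v in((270.8,273.4),(291.9,273),(291.9,278)): print((1000*onz('scene',(u,v),.007)).round())
cv2.imwrite('pics/c4.png',cv2.resize(b[160:260,270:370],None,fx=5,fy=5,interpolation=2))
E
```

```text
[ 0.58571053 -0.1540945   0.14602818] [[-0.001  1.    -0.004]
 [ 1.     0.001  0.002]
 [ 0.002 -0.004 -1.   ]]
[  0  59  19  11 146] [array([ 464., -507.]), array([ 513., -480.]), array([ 489., -538.]), array([ 537., -512.])]
[ 525. -357.    7.]
[ 583. -323.    7.]
[ 594. -341.    7.]
```

View pics/c4.png

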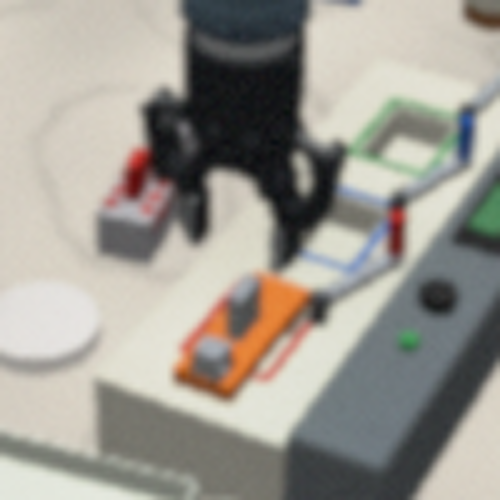

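Gripper hovers centred over the fin; descend, grip, lift.

servo_tool(
  commands="0 0 0 0 0 25 0.65; 0 0 0 0 1 25 0.65; 0 0 0 0 0 2 0.65; 0 0 0 0 0 0 0.65; 0 0 0 0 0 0 0.65",
)

```text
time_s: 11.2
eef_pos: [0.5895, -0.1546, 0.0981]
eef_rot: [0.001, 0.707, 0.707, 0.0]
wrist_force: [0.6, -0.6, 0.8]
opening: 0.647
grasp_force: 0.0
```

servo_tool(
  commands="0 0 0 0 0 0 0; 0 0 0 0 0 0 0; 0 0 0 0 0 0 0; 0 0 0 0 0 0 0; 0 0 0 0 0 0 0",
)

```text
time_s: 11.82
eef_pos: [0.5888, -0.154, 0.0967]
eef_rot: [0.0, 0.707, 0.707, 0.0]
wrist_force: [-0.1, -0.3, 3.1]
opening: 0.129
grasp_force: 61.0
```

servo_tool(
  commands="0 0 0 0 0 -8 0; 0 0 0 0 0 -15 0; 0 0 0 0 0 -25 0; 0 0 0 0 0 -30 0; 0 0 0 0 0 0 0",
)

```text
time_s: 12.45
eef_pos: [0.5904, -0.1549, 0.1778]
eef_rot: [0.003, 0.707, 0.707, 0.001]
wrist_force: [0.4, -0.2, -2.5]
opening: 0.125
grasp_force: 60.4
```

```bash
python3 - <<'E'
from h import *
o=get_obs();print(o['eef_pos'],o['grasp_force'])
b=camera('scene')
cv2.imwrite('pics/c5.png',cv2.resize(b[140:300,220:370],None,fx=3.5,fy=3.5,interpolation=2))
E
```

```text
[ 0.5904322  -0.1548721   0.17782897] 60.37001967430115
```

View pics/c5.png

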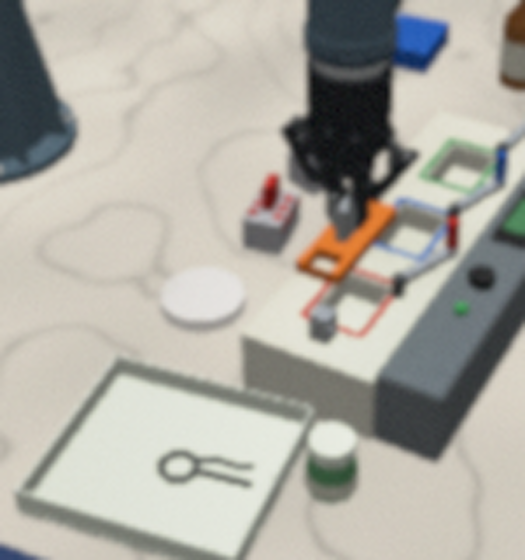

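Bar is lifted level and clear of the pin; clip is at rest in the tray. Carry the bar to the tray's −x side.

servo_tool(
  commands="0 0 0 -41 -26 0 0; 0 0 0 -41 -26 0 0; 0 0 0 -41 -26 0 0; 0 0 0 -41 -27 0 0; 0 0 0 -42 -27 0 0",
)

```text
time_s: 13.12
eef_pos: [0.4549, -0.3604, 0.1724]
eef_rot: [-0.001, 0.707, 0.707, 0.0]
wrist_force: [-0.0, -0.7, -1.8]
opening: 0.129
grasp_force: 60.3
```

servo_tool(
  commands="0 0 0 0 0 0 0; 0 0 0 0 0 50 0; 0 0 0 0 0 50 0; 0 0 0 0 0 30 0; 0 0 0 0 0 0 0",
)

```text
time_s: 13.75
eef_pos: [0.4548, -0.3566, 0.0404]
eef_rot: [-0.004, 0.707, 0.708, 0.0]
wrist_force: [-0.5, 0.3, -1.5]
opening: 0.125
grasp_force: 60.1
```

servo_tool(
  commands="0 0 0 0 0 7 0; 0 0 0 0 0 5 0; 0 0 0 0 0 2 0; 0 0 0 0 0 0 0",
)

```text
time_s: 14.25
eef_pos: [0.4568, -0.3602, 0.0307]
eef_rot: [0.0, 0.707, 0.707, -0.0]
wrist_force: [0.5, -0.3, -2.2]
opening: 0.125
grasp_force: 60.2
```

servo_tool(
  commands="0 0 0 0 0 2 0; 0 0 0 0 0 2 0; 0 0 0 0 0 0 0",
)

```text
time_s: 14.62
eef_pos: [0.4565, -0.3599, 0.0261]
eef_rot: [-0.0, 0.707, 0.707, 0.0]
wrist_force: [1.0, -0.3, -1.9]
opening: 0.126
grasp_force: 60.2
```

servo_tool(
  commands="0 0 0 0 0 1 0; 0 0 0 0 0 0 0.4; 0 0 0 0 0 0 0.4; 0 0 0 0 0 0 0.4; 0 0 0 0 0 -20 0.4",
)

```text
time_s: 15.25
eef_pos: [0.4556, -0.3589, 0.0444]
eef_rot: [-0.002, 0.707, 0.707, 0.0]
wrist_force: [-0.3, -0.9, -0.1]
opening: 0.396
grasp_force: 0.0
```

servo_tool(
  commands="0 0 0 0 0 -50 0.4; 0 0 0 0 0 -50 0.4; 0 0 0 0 0 -50 0.4; 0 0 0 0 0 -30 0.4; 0 0 0 0 0 0 0.4",
)

```text
time_s: 15.88
eef_pos: [0.458, -0.3615, 0.2301]
eef_rot: [0.004, 0.707, 0.707, -0.0]
wrist_force: [-0.0, -0.4, -0.8]
opening: 0.394
grasp_force: 0.0
```

```bash
python3 - <<'E'
from h import *
o=get_obs();print(o['eef_pos'],rot().as_matrix().round(3)[:2])
a=camera('top');b=camera('scene');cv2.imwrite('pics/t6.png',a);cv2.imwrite('pics/s6.png',b)
for nm,lo,hi in(('red',(0,120,60),(6,255,255)),('green',(55,80,30),(85,255,255))):
    for x in blobs(a,lo,hi,15,(225,195,480,260)): print(nm,x[:3],(1000*onz('top',x[0],.077)).round())
A=cv2.resize(a[190:260,255:350],None,fx=4,fy=4,interpolation=2);B=cv2.resize(b[140:310,220:370],None,fx=2.5,fy=2.5,interpolation=2)
c=np.zeros((max(A.shape[0],B.shape[0]),A.shape[1]+B.shape[1],3),np.uint8);c[:A.shape[0],:A.shape[1]]=A;c[:B.shape[0],A.shape[1]:]=B
cv2.imwrite('pics/c6.png',c)
E
```

```text
[ 0.45799603 -0.3615335   0.23011481] [[-0.001  1.     0.005]
 [ 1.     0.001 -0.006]]
red ([316.8, 224.5], 25, [313, 223, 8, 4]) [414.  -2.  77.]
green ([275.6, 227.3], 25, [272, 225, 8, 5]) [408. 125.  77.]
```

View pics/c6.png

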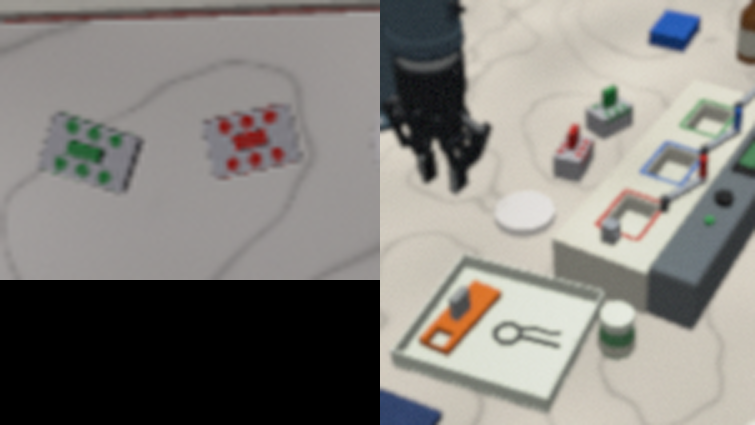

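Bar and clip are in the tray, apart from each other; both blocks unmoved. Go to the red block.

servo_tool(
  commands="0 0 0 40 -5 0 0.5; 0 0 0 40 -5 0 0.5; 0 0 0 40 -5 0 0.5; 0 0 0 40 -5 0 0.5; 0 0 0 40 -5 0 0.5",
)

```text
time_s: 16.6
eef_pos: [0.4302, -0.1582, 0.2235]
eef_rot: [-0.002, 0.707, 0.707, -0.0]
wrist_force: [-0.3, 0.1, -1.0]
opening: 0.496
grasp_force: 0.0
```

servo_tool(
  commands="0 0 0 40 -5 0 0.5; 0 0 0 40 -5 0 0.5; 0 0 0 40 -5 0 0.5; 0 0 0 40 -4 0 0.5; 0 0 0 0 0 0 0.5",
)

```text
time_s: 17.23
eef_pos: [0.4109, 0.0022, 0.2238]
eef_rot: [-0.002, 0.706, 0.709, -0.001]
wrist_force: [0.3, -0.1, -0.5]
opening: 0.499
grasp_force: 0.0
```

servo_tool(
  commands="0 0 -0.1 0 0 20 0.5; 0 0 -0.1 0 0 40 0.5; 0 0 0 0 0 40 0.5; 0 0 0 0 0 20 0.5; 0 0 0 0 0 0 0.5",
)

```text
time_s: 17.85
eef_pos: [0.4103, -0.0003, 0.103]
eef_rot: [-0.003, 0.633, 0.774, -0.001]
wrist_force: [0.3, 0.5, 0.8]
opening: 0.501
grasp_force: 0.0
```

```bash
python3 - <<'E'
from h import *
o=get_obs();print(o['eef_pos'],rot().as_matrix().round(3)[:2])
b=camera('scene'); cv2.imwrite('pics/s7.png',b)
for nm,lo,hi in(('red',(0,120,60),(6,255,255)),):
    for x in blobs(b,lo,hi,15,(280,180,320,220)): print(nm,x[:3],(1000*onz('scene',x[0],.06)).round())
for x in blobs(cv2.imread('pics/s6.png'),(0,120,60),(6,255,255),15,(280,180,320,220)): print(nm,x[:3],(1000*onz('scene',x[0],.06)).round())
E
```

```text
[ 4.10339643e-01 -2.87244267e-04  1.03047877e-01] [[-0.198  0.98  -0.006]
 [ 0.98   0.198  0.001]]
red ([296.8, 194.1], 25, [295, 190, 4, 9]) [413.  -2.  60.]
red ([296.8, 193.8], 23, [295, 190, 4, 9]) [411.  -1.  60.]
```

servo_tool(
  commands="0 0 0 -2 1.5 25 0.5; 0 0 0 0 0 20 0.5; 0 0 0 0 0 8 0.5; 0 0 0 0 0 0 0.5; 0 0 0 0 0 0 0.5",
)

```text
time_s: 18.52
eef_pos: [0.4151, -0.002, 0.0532]
eef_rot: [0.001, 0.633, 0.774, 0.0]
wrist_force: [-0.7, -0.9, -0.1]
opening: 0.502
grasp_force: 0.0
```

servo_tool(
  commands="0 0 0 0 0 0 0; 0 0 0 0 0 0 0; 0 0 0 0 0 0 0; 0 0 0 0 0 0 0",
)

```text
time_s: 19.02
eef_pos: [0.415, -0.0018, 0.0529]
eef_rot: [0.001, 0.633, 0.774, 0.0]
wrist_force: [-0.3, 1.5, 6.5]
opening: 0.127
grasp_force: 59.4
```

servo_tool(
  commands="0 0 0 0 0 -20 0; 0 0 0 0 0 -45 0; 0 0 0 0 0 -45 0; 0 0 0.099 0 0 -40 0; 0 0 0.1 0 0 0 0",
)

```text
time_s: 19.65
eef_pos: [0.4161, -0.0023, 0.2054]
eef_rot: [0.003, 0.708, 0.707, 0.001]
wrist_force: [1.3, 0.6, -3.0]
opening: 0.121
grasp_force: 59.1
```

servo_tool(
  commands="0 0 0 0 0 0 0; 0 0 0 -35 43 0 0; 0 0 0 -35 43 0 0; 0 0 0 -35 43 0 0; 0 0 0 -34 44 0 0",
)

```text
time_s: 20.27
eef_pos: [0.5879, -0.1414, 0.2004]
eef_rot: [-0.001, 0.706, 0.708, -0.001]
wrist_force: [0.7, 0.9, -2.1]
opening: 0.126
grasp_force: 59.3
```

servo_tool(
  commands="0 0 0 0 0 0 0; 0 0 0 0 0 25 0; 0 0 0 0 0 0 0; 0 0 0 0 0 0 0",
)

```text
time_s: 20.78
eef_pos: [0.587, -0.1399, 0.1775]
eef_rot: [-0.0, 0.706, 0.708, -0.0]
wrist_force: [0.1, 0.1, -2.4]
opening: 0.129
grasp_force: 59.6
```

```bash
python3 - <<'E'
from h import *
o=get_obs();print(o['eef_pos'],o['grasp_force'],rot().as_matrix().round(3))
b=camera('scene');a=camera('top')
A=cv2.resize(b[160:270,270:390],None,fx=5,fy=5,interpolation=2)
cv2.imwrite('pics/c8.png',A)
E
```

```text
[ 0.58704578 -0.13994139  0.17745685] 59.62541878223419 [[-0.003  1.    -0.001]
 [ 1.     0.003  0.   ]
 [ 0.    -0.001 -1.   ]]
```

View pics/c8.png

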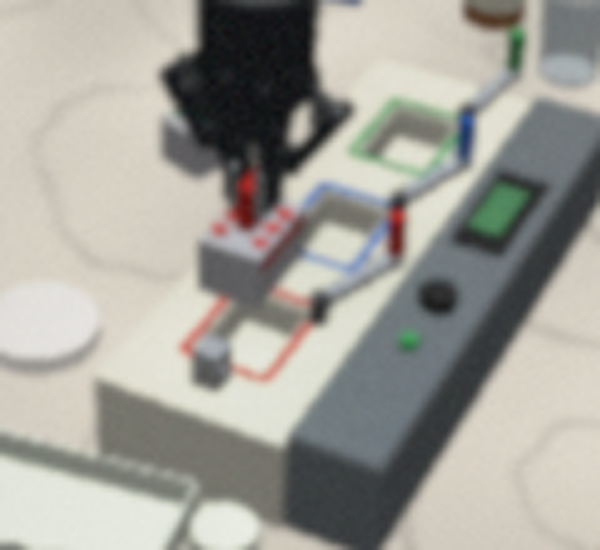

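The red block hangs level and aligned above its pocket. Lower it.

servo_tool(
  commands="0 0 0 -0.5 1 20 0; 0 0 0 0 0 20 0; 0 0 0 0 0 6 0; 0 0 0 0 0 4 0; 0 0 0 0 0 0 0",
)

```text
time_s: 21.5
eef_pos: [0.5887, -0.141, 0.1272]
eef_rot: [0.0, 0.707, 0.708, 0.0]
wrist_force: [0.2, 0.7, -2.4]
opening: 0.13
grasp_force: 59.8
```

servo_tool(
  commands="0 0 0 0 0 3 0; 0 0 0 0 0 3 0; 0 0 0 0 0 0 0",
)

```text
time_s: 21.88
eef_pos: [0.5883, -0.1409, 0.1209]
eef_rot: [-0.0, 0.707, 0.708, -0.0]
wrist_force: [0.1, 0.5, -2.0]
opening: 0.127
grasp_force: 59.8
```

servo_tool(
  commands="0 0 0 0 0 6 0; 0 0 0 0 0 6 0; 0 0 0 0 0 5 0; 0 0 0 0 0 3 0; 0 0 0 0 0 0 0",
)

```text
time_s: 22.5
eef_pos: [0.5883, -0.1409, 0.1009]
eef_rot: [-0.0, 0.707, 0.708, -0.0]
wrist_force: [0.2, 0.1, -2.1]
opening: 0.127
grasp_force: 59.8
```

servo_tool(
  commands="0 0 0 0 0 1.5 0; 0 0 0 0 0 1.5 0; 0 0 0 0 0 0 0",
)

```text
time_s: 22.88
eef_pos: [0.5885, -0.1409, 0.0982]
eef_rot: [-0.0, 0.707, 0.708, -0.0]
wrist_force: [-1.1, 0.1, -2.1]
opening: 0.126
grasp_force: 59.8
```

servo_tool(
  commands="0 0 0 0 0 1 0; 0 0 0 0 0 0 0.45; 0 0 0 0 0 0 0.45; 0 0 0 0 0 -20 0.45; 0 0 0 0 0 -40 0.45",
)

```text
time_s: 23.5
eef_pos: [0.5875, -0.1406, 0.1573]
eef_rot: [-0.002, 0.707, 0.708, -0.001]
wrist_force: [0.5, 0.0, 0.2]
opening: 0.447
grasp_force: 0.0
```

servo_tool(
  commands="0 0 0 0 0 -50 0.45; 0 0 0 0 0 -30 0.45; 0 0 0 0 0 0 0.45",
)

```text
time_s: 23.88
eef_pos: [0.5905, -0.1418, 0.2423]
eef_rot: [0.004, 0.707, 0.708, 0.001]
wrist_force: [0.7, 0.0, -0.8]
opening: 0.446
grasp_force: 0.0
```

```bash
python3 - <<'E'
from h import *
o=get_obs();print(o['eef_pos'],rot().as_matrix().round(3)[:2])
a=camera('top');b=camera('scene');cv2.imwrite('pics/t9.png',a);cv2.imwrite('pics/s9.png',b)
g=((55,80,30),(85,255,255))
for x in blobs(a,*g,3,(255,210,300,250)): print('top g',x[:2],(1000*onz('top',x[0],.077 if x[1]>12 else .042)).round())
for x in blobs(b,*g,12,(280,160,330,220)): print('sc g',x[:2],(1000*onz('scene',x[0],.06)).round())
for x in blobs(b,(0,120,60),(6,255,255),12,(280,180,350,250)): print('sc r',x[:3],(1000*onz('scene',x[0],.105)).round())
E
```

```text
[ 0.59051601 -0.14180518  0.24230301] [[-0.002  1.     0.007]
 [ 1.     0.002 -0.003]]
top g ([272.5, 221.0], 6) [429. 138.  42.]
top g ([278.0, 223.0], 5) [422. 121.  42.]
top g ([275.4, 227.3], 26) [408. 125.  77.]
top g ([283.5, 224.5], 4) [417. 104.  42.]
top g ([269.4, 230.2], 5) [400. 149.  42.]
top g ([275.2, 232.2], 6) [394. 130.  42.]
top g ([280.5, 234.0], 6) [388. 114.  42.]
sc g ([310.5, 178.8], 13) [406. 120.  60.]
sc r ([319.6, 218.4], 44, [317, 214, 6, 10]) [ 586. -142.  105.]
```

Red is home in its pocket; green unmoved at (408,125), yaw ≈ −19.3°.

servo_tool(
  commands="0 0 0 38 -26 0 0.5; 0 0 0 38 -26 0 0.5; 0 0 0 38 -26 0 0.5; 0 0 0 38 -26 0 0.5; 0 0 0 38 -26 0 0.5",
)

```text
time_s: 24.6
eef_pos: [0.4562, 0.0501, 0.2356]
eef_rot: [-0.001, 0.707, 0.708, -0.001]
wrist_force: [0.3, 0.1, 0.4]
opening: 0.501
grasp_force: 0.0
```

servo_tool(
  commands="0 0 0 38 -26 0 0.5; 0 0 0 38 -26 0 0.5; 0 0 0.168 0 0 30 0.5; 0 0 0.168 0 0 40 0.5; 0 0 0 0 0 40 0.5",
)

```text
time_s: 25.22
eef_pos: [0.4048, 0.1249, 0.1251]
eef_rot: [-0.001, 0.815, 0.579, -0.001]
wrist_force: [-0.3, -0.6, -1.0]
opening: 0.501
grasp_force: 0.0
```

servo_tool(
  commands="0 0 0 0 0 30 0.5; 0 0 0 0 0 0 0.5",
)

```text
time_s: 25.48
eef_pos: [0.4026, 0.1246, 0.0942]
eef_rot: [-0.002, 0.815, 0.579, -0.003]
wrist_force: [-0.1, -0.5, 0.3]
opening: 0.503
grasp_force: 0.0
```

servo_tool(
  commands="0 0 0 1.5 2.7 20 0.5; 0 0 0 0 0 15 0.5; 0 0 0 0 0 5 0.5; 0 0 0 0 0 0 0.5; 0 0 0 0 0 0 0.5",
)

```text
time_s: 26.1
eef_pos: [0.4096, 0.1253, 0.0579]
eef_rot: [0.0, 0.815, 0.58, 0.0]
wrist_force: [0.3, -0.2, 0.5]
opening: 0.506
grasp_force: 0.0
```

servo_tool(
  commands="0 0 0 0 0 0 0; 0 0 0 0 0 0 0; 0 0 0 0 0 0 0; 0 0 0 0 0 0 0",
)

```text
time_s: 26.6
eef_pos: [0.4094, 0.1253, 0.0576]
eef_rot: [0.0, 0.815, 0.58, 0.0]
wrist_force: [-1.3, 0.9, 6.0]
opening: 0.128
grasp_force: 62.2
```

servo_tool(
  commands="0 0 0 0 0 -20 0; 0 0 0 0 0 -45 0; 0 0 0 0 0 -45 0; 0 0 -0.167 0 0 -40 0; 0 0 -0.167 0 0 0 0",
)

```text
time_s: 27.22
eef_pos: [0.4111, 0.1254, 0.2103]
eef_rot: [0.002, 0.705, 0.709, 0.002]
wrist_force: [0.4, -0.3, -3.8]
opening: 0.12
grasp_force: 61.1
```

servo_tool(
  commands="0 0 0 0 0 0 0; 0 0 0 1 44 0 0; 0 0 0 1 45 0 0; 0 0 0 1 45 0 0; 0 0 0 1 44 0 0",
)

```text
time_s: 27.85
eef_pos: [0.5877, 0.1291, 0.2052]
eef_rot: [-0.001, 0.709, 0.705, -0.001]
wrist_force: [0.5, -0.8, -2.8]
opening: 0.123
grasp_force: 61.1
```

servo_tool(
  commands="0 0 0 0 0 0 0; 0 0 0 0 0 25 0; 0 0 0 0 0 0 0; 0 0 0 0 0 0 0",
)

```text
time_s: 28.35
eef_pos: [0.5866, 0.1293, 0.1824]
eef_rot: [-0.0, 0.708, 0.707, -0.0]
wrist_force: [0.4, 0.3, -3.2]
opening: 0.126
grasp_force: 61.2
```

servo_tool(
  commands="0 0 0 0 0.5 20 0; 0 0 0 0 0 20 0; 0 0 0 0 0 6 0; 0 0 0 0 0 4 0; 0 0 0 0 0 0 0",
)

```text
time_s: 28.98
eef_pos: [0.5878, 0.1292, 0.1322]
eef_rot: [-0.0, 0.707, 0.707, -0.0]
wrist_force: [-0.2, 0.7, -2.0]
opening: 0.126
grasp_force: 61.2
```

servo_tool(
  commands="0 0 0 0 0 3 0; 0 0 0 0 0 3 0; 0 0 0 0 0 0 0",
)

```text
time_s: 29.35
eef_pos: [0.5875, 0.1292, 0.1261]
eef_rot: [-0.0, 0.707, 0.707, -0.0]
wrist_force: [-0.4, 0.6, -3.3]
opening: 0.126
grasp_force: 61.2
```

servo_tool(
  commands="0 0 0 0 0 6 0; 0 0 0 0 0 6 0; 0 0 0 0 0 5 0; 0 0 0 0 0 3 0; 0 0 0 0 0 0 0",
)

```text
time_s: 29.98
eef_pos: [0.5875, 0.1292, 0.1059]
eef_rot: [-0.0, 0.707, 0.707, -0.0]
wrist_force: [0.9, -1.2, -3.0]
opening: 0.122
grasp_force: 61.2
```

servo_tool(
  commands="0 0 0 0 0 1.5 0; 0 0 0 0 0 1.5 0; 0 0 0 0 0 0 0",
)

```text
time_s: 30.35
eef_pos: [0.5876, 0.1292, 0.1032]
eef_rot: [-0.0, 0.707, 0.707, -0.0]
wrist_force: [0.3, -0.3, -2.9]
opening: 0.126
grasp_force: 61.2
```

servo_tool(
  commands="0 0 0 0 0 1 0; 0 0 0 0 0 0 0.45; 0 0 0 0 0 0 0.45; 0 0 0 0 0 -20 0.45; 0 0 0 0 0 -40 0.45",
)

```text
time_s: 30.98
eef_pos: [0.5866, 0.1291, 0.1625]
eef_rot: [-0.001, 0.707, 0.707, -0.001]
wrist_force: [1.0, 0.1, -0.4]
opening: 0.449
grasp_force: 0.0
```

servo_tool(
  commands="0 0 0 0 0 -50 0.45; 0 0 0 0 0 0 0.45",
)

```text
time_s: 31.22
eef_pos: [0.5912, 0.1294, 0.2195]
eef_rot: [0.004, 0.707, 0.707, 0.004]
wrist_force: [0.2, 0.4, 0.0]
opening: 0.447
grasp_force: 0.0
```

```bash
python3 - <<'E'
from h import *
o=get_obs();print(o['eef_pos'],rot().as_matrix().round(3)[:2])
a=cv2.imread('pics/t6.png')
for nm,lo,hi in(('red',(0,130,60),(6,255,255)),('blue',(105,110,50),(125,255,255)),('green',(55,80,30),(85,255,255))):
    for x in blobs(a,lo,hi,8,(230,142,335,158)):
        K=onz('top',x[0],.128); p={'red':-112,'blue':23,'green':158}[nm]; v=1000*K[:2]-[624,p]
        print(nm,x[:3],(1000*K).round(),'r',np.linalg.norm(v).round(1),'th',np.arctan2(v[1],-v[0]).round(3))
print('beaker',onz('top',(189,158),.08),'bottle',onz('top',(166,189),.15))
b=camera('scene');cv2.imwrite('pics/s10.png',b);cv2.imwrite('pics/c10.png',cv2.resize(b[150:250,280:420],None,fx=5,fy=5,interpolation=2))
E
```

```text
[0.59118671 0.12938201 0.21951737] [[ 0.     1.     0.012]
 [ 1.    -0.     0.   ]]
red ([327.3, 145.8], 16, [326, 144, 4, 5]) [647. -41. 128.] r 74.9 th 1.889
blue ([282.6, 148.1], 18, [281, 146, 4, 6]) [644.  94. 128.] r 73.7 th 1.85
green ([237.6, 153.8], 18, [235, 152, 6, 5]) [631. 230. 128.] r 72.4 th 1.665
beaker [0.63089215 0.39224699 0.08      ] bottle [0.52739594 0.43872265 0.15      ]
```

View pics/c10.png

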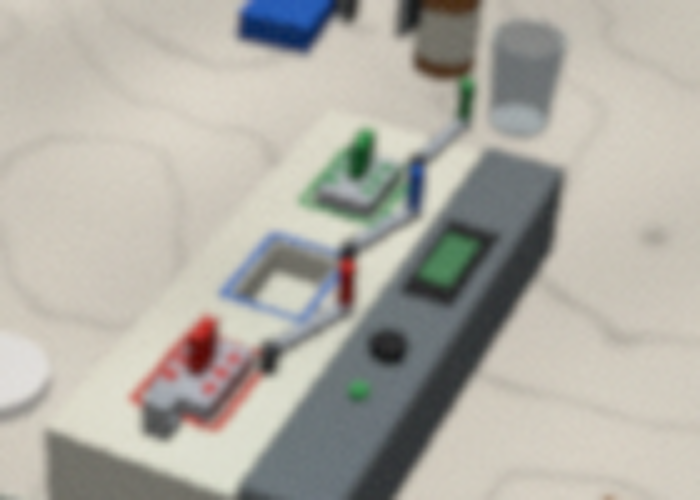

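Both blocks sit flush in their pockets; levers still open. Next, cage the green knob at (631,230), θ≈1.66.

servo_tool(
  commands="0 0 0 34 14 0 0.55; 0 0 0 34 14 0 0.55; 0 0 0.085 34 13 0 0.55; 0 0 0 0 0 0 0.55; 0 0 0 0 0 0 0.55",
)

```text
time_s: 31.9
eef_pos: [0.6279, 0.2307, 0.2113]
eef_rot: [-0.0, 0.736, 0.677, -0.001]
wrist_force: [-0.4, -0.8, -0.7]
opening: 0.55
grasp_force: 0.0
```

servo_tool(
  commands="0 0 0 0 0 35 0.55; 0 0 0 0 0 0 0.55; 0 0 0 0 0 0 0.55",
)

```text
time_s: 32.28
eef_pos: [0.6289, 0.2304, 0.1781]
eef_rot: [0.0, 0.737, 0.676, 0.0]
wrist_force: [1.1, 0.6, -0.2]
opening: 0.549
grasp_force: 0.0
```

servo_tool(
  commands="0 0 0 0 2 30 0.55; 0 0 0 0 0 30 0.55; 0 0 0 0 0 8 0.55; 0 0 0 0 0 0 0.55; 0 0 0 0 0 0 0.55",
)

```text
time_s: 32.9
eef_pos: [0.632, 0.2312, 0.1114]
eef_rot: [0.001, 0.737, 0.676, 0.001]
wrist_force: [0.5, -0.1, 0.5]
opening: 0.549
grasp_force: 0.0
```

servo_tool(
  commands="0 0 0 0 0 0 0.3; 0 0 0 0 0 0 0.3; 0 0 0 0 0 0 0.3",
)

```text
time_s: 33.28
eef_pos: [0.6308, 0.231, 0.1096]
eef_rot: [0.0, 0.737, 0.676, 0.0]
wrist_force: [-0.2, 0.2, 0.1]
opening: 0.298
grasp_force: 0.0
```

servo_tool(
  commands="0 0 -0.165 0 -12 0 0.3; 0 0 -0.165 0 -12 0 0.3; 0 0 -0.165 0 -12 0 0.3; 0 0 0 0 0 0 0.3; 0 0 0 0 0 0 0.3",
)

```text
time_s: 33.9
eef_pos: [0.5955, 0.2283, 0.1095]
eef_rot: [0.0, 0.55, 0.835, 0.0]
wrist_force: [-0.2, 0.5, -0.7]
opening: 0.298
grasp_force: 0.0
```

servo_tool(
  commands="0 0 -0.165 -0.5 -12 0 0.3; 0 0 -0.165 -0.5 -12 0 0.3; 0 0 -0.165 -0.5 -12 0 0.3; 0 0 0 0 0 0 0.3; 0 0 0 0 0 0 0.3",
)

```text
time_s: 34.52
eef_pos: [0.5665, 0.2077, 0.1094]
eef_rot: [0.0, 0.329, 0.944, 0.0]
wrist_force: [-0.8, -0.1, 0.0]
opening: 0.299
grasp_force: 0.0
```

servo_tool(
  commands="0 0 -0.165 -0.5 -12 0 0.3; 0 0 -0.165 -0.5 -12 0 0.3; 0 0 -0.165 -0.5 -12 0 0.3; 0 0 0 0 0 0 0.3; 0 0 0 0 0 0 0.3",
)

```text
time_s: 35.15
eef_pos: [0.5505, 0.1759, 0.1093]
eef_rot: [0.0, 0.088, 0.996, 0.0]
wrist_force: [0.3, -0.4, 0.4]
opening: 0.301
grasp_force: 0.0
```

servo_tool(
  commands="0 0 -0.088 0 -10 0 0.3; 0 0 -0.088 0 -6 0 0.3; 0 0 0 0 -3 0 0.3; 0 0 0 0 -2 0 0.3; 0 0 0 0 0 0 0.3",
)

```text
time_s: 35.78
eef_pos: [0.548, 0.1548, 0.1092]
eef_rot: [-0.0, -0.002, 1.0, -0.0]
wrist_force: [0.1, -0.2, 0.5]
opening: 0.299
grasp_force: 0.2
```

servo_tool(
  commands="0 0 0 0 -2 0 0.3; 0 0 0 0 0 0 0.3; 0 0 0 0 0 0 0.3",
)

```text
time_s: 36.15
eef_pos: [0.548, 0.1542, 0.1092]
eef_rot: [0.0, -0.002, 1.0, 0.001]
wrist_force: [0.1, 6.2, -1.0]
opening: 0.301
grasp_force: 3.3
```

Green reaches its stop (6 N contact, knob at y≈158). Release and go to the blue one.

servo_tool(
  commands="0 0 0 0 3 0 0.5; 0 0 0 0 0 0 0.5; 0 0 0 0 0 -30 0.5; 0 0 0 0 0 -40 0.5; 0 0 0.175 0 0 -20 0.5",
)

```text
time_s: 36.78
eef_pos: [0.5491, 0.1555, 0.2018]
eef_rot: [0.002, 0.087, 0.996, 0.0]
wrist_force: [0.1, -0.2, -0.3]
opening: 0.496
grasp_force: 0.0
```

servo_tool(
  commands="0 0 0.175 0 0 0 0.5; 0 0 0.175 0 0 0 0.5; 0 0 0.175 0 0 0 0.5; 0 0 0.175 0 0 0 0.5; 0 0 0.175 0 0 0 0.5",
)

```text
time_s: 37.4
eef_pos: [0.548, 0.1554, 0.1993]
eef_rot: [0.0, 0.502, 0.865, -0.0]
wrist_force: [0.2, -0.2, 0.3]
opening: 0.503
grasp_force: 0.0
```

servo_tool(
  commands="0 0 0.175 0 0 0 0.5; 0 0 0.175 0 0 0 0.5; 0 0 0.175 0 0 0 0.5; 0 0 0 0 0 0 0.5",
)

```text
time_s: 37.9
eef_pos: [0.548, 0.1554, 0.1993]
eef_rot: [0.0, 0.707, 0.708, -0.0]
wrist_force: [0.8, 0.4, -0.3]
opening: 0.5
grasp_force: 0.0
```

servo_tool(
  commands="0 0 0 -20 32 0 0.55; 0 0 0 -20 32 0 0.55; 0 0 0 -21 32 0 0.55; 0 0 0.145 0 0 0 0.55; 0 0 0.145 0 0 0 0.55",
)

```text
time_s: 38.52
eef_pos: [0.6443, 0.094, 0.1988]
eef_rot: [-0.0, 0.802, 0.597, -0.0]
wrist_force: [-0.2, 0.4, 0.7]
opening: 0.551
grasp_force: 0.0
```

servo_tool(
  commands="0 0 0 0 0 0 0.55; 0 0 0 0 0 30 0.55; 0 0 0 0 0 0 0.55; 0 0 0 0 0 0 0.55",
)

```text
time_s: 39.02
eef_pos: [0.6443, 0.0948, 0.17]
eef_rot: [0.0, 0.801, 0.599, 0.0]
wrist_force: [-0.9, -0.7, -0.2]
opening: 0.545
grasp_force: 0.0
```

servo_tool(
  commands="0 0 0 0 0 30 0.55; 0 0 0 0 0 28 0.55; 0 0 0 0 0 2 0.55; 0 0 0 0 0 0 0.3; 0 0 0 0 0 0 0.3",
)

```text
time_s: 39.65
eef_pos: [0.6453, 0.0947, 0.1114]
eef_rot: [0.001, 0.802, 0.598, 0.001]
wrist_force: [-1.3, 0.6, 0.6]
opening: 0.3
grasp_force: 0.0
```

servo_tool(
  commands="0 0 0 0 0 0 0.3; 0 0 -0.165 -0.3 -12 0 0.3; 0 0 -0.165 -0.3 -12 0 0.3; 0 0 -0.165 -0.3 -12 0 0.3; 0 0 -0.165 -0.3 -12 0 0.3",
)

```text
time_s: 40.28
eef_pos: [0.5972, 0.0955, 0.1102]
eef_rot: [0.001, 0.562, 0.827, 0.0]
wrist_force: [-0.1, -1.1, 0.4]
opening: 0.302
grasp_force: 0.5
```

servo_tool(
  commands="0 0 -0.165 -0.3 -12 0 0.3; 0 0 -0.165 -0.3 -12 0 0.3; 0 0 -0.165 -0.3 -12 0 0.3; 0 0 0 0 0 0 0.3; 0 0 0 0 0 0 0.3",
)

```text
time_s: 40.9
eef_pos: [0.5671, 0.0767, 0.1097]
eef_rot: [0.0, 0.347, 0.938, 0.0]
wrist_force: [0.9, 0.1, -0.5]
opening: 0.302
grasp_force: 0.0
```

servo_tool(
  commands="0 0 -0.165 -1.5 -12 0 0.3; 0 0 -0.165 -1.5 -12 0 0.3; 0 0 -0.165 -1 -12 0 0.3; 0 0 0 0 0 0 0.3; 0 0 0 0 0 0 0.3",
)

```text
time_s: 41.52
eef_pos: [0.552, 0.0442, 0.1094]
eef_rot: [0.0, 0.107, 0.994, 0.0]
wrist_force: [0.3, -0.3, 0.4]
opening: 0.298
grasp_force: 0.0
```

servo_tool(
  commands="0 0 -0.107 0 -8 0 0.3; 0 0 -0.107 0 -7 0 0.3; 0 0 0 0 -3 0 0.3; 0 0 0 0 -2 0 0.3; 0 0 0 0 0 0 0.3",
)

```text
time_s: 42.15
eef_pos: [0.5492, 0.0242, 0.1092]
eef_rot: [-0.0, -0.001, 1.0, -0.0]
wrist_force: [0.4, 1.4, -0.1]
opening: 0.3
grasp_force: 0.2
```

servo_tool(
  commands="0 0 0 0 -2 0 0.3; 0 0 0 0 -2 0 0.3; 0 0 0 0 -1 0 0.3; 0 0 0 0 0 0 0.3; 0 0 0 0 0 0 0.3",
)

```text
time_s: 42.78
eef_pos: [0.5491, 0.0193, 0.1092]
eef_rot: [-0.0, -0.002, 1.0, 0.0]
wrist_force: [-0.8, 3.6, -0.0]
opening: 0.298
grasp_force: 1.5
```

servo_tool(
  commands="0 0 0 0 -1 0 0.3; 0 0 0 0 0 0 0.3; 0 0 0 0 0 0 0.3",
)

```text
time_s: 43.15
eef_pos: [0.5491, 0.0192, 0.1092]
eef_rot: [-0.0, -0.002, 1.0, 0.001]
wrist_force: [-0.2, 6.5, 0.6]
opening: 0.302
grasp_force: 3.3
```

Blue at its stop (6.5 N, no further motion). Now red, with knob (647,−41), θ≈1.89.

servo_tool(
  commands="0 0 0 0 3 0 0.5; 0 0 0 0 0 0 0.5; 0 0 0 0 0 -30 0.5; 0 0 0 0 0 -40 0.5; 0 0 0.175 0 0 -20 0.5",
)

```text
time_s: 43.78
eef_pos: [0.5505, 0.0204, 0.2019]
eef_rot: [0.002, 0.088, 0.996, -0.0]
wrist_force: [0.3, 0.3, 0.1]
opening: 0.498
grasp_force: 0.0
```

servo_tool(
  commands="0 0 0.175 0 0 0 0.5; 0 0 0.175 0 0 0 0.5; 0 0 0.175 0 0 0 0.5; 0 0 0.175 0 0 0 0.5; 0 0 0.175 0 0 0 0.5",
)

```text
time_s: 44.4
eef_pos: [0.5494, 0.0206, 0.1994]
eef_rot: [0.0, 0.502, 0.865, -0.0]
wrist_force: [-0.0, -0.4, 0.6]
opening: 0.5
grasp_force: 0.0
```

servo_tool(
  commands="0 0 0.175 0 0 0 0.5; 0 0 0.175 0 0 0 0.5; 0 0 0.175 0 0 0 0.5; 0 0 0 -21 32 0 0.55; 0 0 0 -21 33 0 0.55",
)

```text
time_s: 45.02
eef_pos: [0.6151, -0.0217, 0.1998]
eef_rot: [0.001, 0.707, 0.707, 0.0]
wrist_force: [0.3, -1.3, 0.4]
opening: 0.555
grasp_force: 0.0
```

servo_tool(
  commands="0 0 0 -20 33 0 0.55; 0 0 0.159 0 0 0 0.55; 0 0 0.159 0 0 0 0.55; 0 0 0 0 0 25 0.55; 0 0 0 0 0 0 0.55",
)

```text
time_s: 45.65
eef_pos: [0.6457, -0.0411, 0.1721]
eef_rot: [-0.001, 0.81, 0.586, -0.002]
wrist_force: [0.4, -0.4, 0.4]
opening: 0.547
grasp_force: 0.0
```

servo_tool(
  commands="0 0 0 0 0 30 0.55; 0 0 0 0 0 30 0.55; 0 0 0 0 0 3 0.55; 0 0 0 0 0 0 0.3; 0 0 0 0 0 0 0.3",
)

```text
time_s: 46.28
eef_pos: [0.6484, -0.0412, 0.1133]
eef_rot: [0.001, 0.81, 0.586, 0.001]
wrist_force: [0.2, 0.1, 0.4]
opening: 0.299
grasp_force: 0.0
```

servo_tool(
  commands="0 0 0 0 0 0 0.3; 0 0 -0.165 -0.6 -12 0 0.3; 0 0 -0.165 -0.6 -12 0 0.3; 0 0 -0.165 -0.6 -12 0 0.3; 0 0 -0.165 -0.6 -12 0 0.3",
)

```text
time_s: 46.9
eef_pos: [0.6004, -0.0401, 0.1123]
eef_rot: [0.001, 0.574, 0.819, 0.0]
wrist_force: [1.7, -0.1, 0.1]
opening: 0.303
grasp_force: 0.5
```

servo_tool(
  commands="0 0 -0.165 -0.6 -12 0 0.3; 0 0 -0.165 -0.6 -12 0 0.3; 0 0 -0.165 -0.6 -12 0 0.3; 0 0 0 0 0 0 0.3; 0 0 0 0 0 0 0.3",
)

```text
time_s: 47.52
eef_pos: [0.5701, -0.0588, 0.1118]
eef_rot: [0.0, 0.361, 0.933, 0.0]
wrist_force: [-0.5, 0.5, -0.6]
opening: 0.299
grasp_force: 0.0
```

servo_tool(
  commands="0 0 -0.165 -1.2 -12 0 0.3; 0 0 -0.165 -1.2 -12 0 0.3; 0 0 -0.165 -1 -12 0 0.3; 0 0 0 0 0 0 0.3; 0 0 0 0 0 0 0.3",
)

```text
time_s: 48.15
eef_pos: [0.5535, -0.0903, 0.1113]
eef_rot: [0.0, 0.121, 0.993, 0.0]
wrist_force: [0.2, 1.0, 0.9]
opening: 0.298
grasp_force: 0.0
```

servo_tool(
  commands="0 0 -0.12 0 -8 0 0.3; 0 0 -0.12 0 -8 0 0.3; 0 0 0 0 -4 0 0.3; 0 0 0 0 -3 0 0.3; 0 0 0 0 0 0 0.3",
)

```text
time_s: 48.78
eef_pos: [0.5505, -0.1134, 0.1112]
eef_rot: [0.0, 0.001, 1.0, -0.0]
wrist_force: [0.9, 0.5, -0.9]
opening: 0.299
grasp_force: 0.0
```

servo_tool(
  commands="0 0 0 0 -1.5 0 0.3; 0 0 0 0 -1.5 0 0.3; 0 0 0 0 0 0 0.3; 0 0 0 0 0 0 0.3",
)

```text
time_s: 49.28
eef_pos: [0.5503, -0.1158, 0.1112]
eef_rot: [-0.0, -0.0, 1.0, 0.0]
wrist_force: [-1.5, 5.3, 0.9]
opening: 0.301
grasp_force: 2.7
```

servo_tool(
  commands="0 0 0 0 -1 0 0.3; 0 0 0 0 0 0 0.3; 0 0 0 0 0 0 0.3",
)

```text
time_s: 49.65
eef_pos: [0.5503, -0.1159, 0.1112]
eef_rot: [-0.0, -0.0, 1.0, 0.001]
wrist_force: [-0.2, 7.9, 1.5]
opening: 0.302
grasp_force: 4.2
```

Red is at its stop too. Retreat upwards and towards the base, then check everything.

servo_tool(
  commands="0 0 0 0 3 0 0.5; 0 0 0 0 0 0 0.5; 0 0 0 0 0 -30 0.5; 0 0 0 0 0 -50 0.5; 0 0 0 0 0 -50 0.5",
)

```text
time_s: 50.28
eef_pos: [0.5502, -0.115, 0.2426]
eef_rot: [-0.0, -0.0, 1.0, -0.0]
wrist_force: [1.4, -0.1, -0.1]
opening: 0.5
grasp_force: 0.0
```

servo_tool(
  commands="0 0 0 40 0 -20 0.5; 0 0 0 50 0 0 0.5; 0 0 0 50 0 0 0.5; 0 0 0 40 0 0 0.5; 0 0 0 0 0 0 0.5",
)

```text
time_s: 50.9
eef_pos: [0.3689, -0.1149, 0.2616]
eef_rot: [0.0, 0.001, 1.0, -0.001]
wrist_force: [0.1, -0.1, 0.4]
opening: 0.499
grasp_force: 0.0
```

```bash
python3 - <<'E'
from h import *
a=camera('top');b=camera('scene')
A=cv2.resize(a[115:240,230:470],None,fx=1.8,fy=1.8,interpolation=2);B=cv2.resize(b[140:310,220:400],None,fx=2,fy=2,interpolation=2)
c=np.zeros((max(A.shape[0],B.shape[0]),A.shape[1]+B.shape[1],3),np.uint8);c[:A.shape[0],:A.shape[1]]=A;c[:B.shape[0],A.shape[1]:]=B
cv2.imwrite('pics/c11.png',c)
for nm,lo,hi in(('red',(0,130,60),(6,255,255)),('blue',(105,110,50),(125,255,255)),('green',(55,80,30),(85,255,255))):
    for x in blobs(a,lo,hi,8,(230,150,370,190)): print(nm,x[:3],(1000*onz('top',x[0],.128)).round()[:2])
E
```

```text
red ([358.5, 157.0], 12, [353, 157, 12, 1]) [ 611. -133.]
red ([361.8, 164.4], 47, [357, 161, 11, 7]) [ 588. -143.]
red ([346.1, 169.9], 17, [346, 162, 2, 16]) [573. -95.]
red ([356.6, 177.3], 32, [350, 176, 20, 5]) [ 550. -126.]
blue ([302.1, 164.6], 14, [302, 159, 2, 13]) [592.  36.]
blue ([323.2, 160.7], 34, [309, 158, 22, 14]) [602. -27.]
blue ([307.6, 178.8], 30, [303, 176, 14, 6]) [549.  21.]
blue ([325.9, 177.8], 13, [320, 176, 12, 3]) [551. -34.]
green ([285.5, 166.7], 30, [278, 159, 10, 21]) [587.  86.]
green ([265.2, 176.6], 59, [259, 160, 26, 23]) [559. 148.]
green ([269.5, 160.0], 8, [266, 160, 8, 1]) [609. 134.]
green ([271.4, 167.3], 54, [266, 164, 11, 7]) [587. 128.]
```

View pics/c11.png

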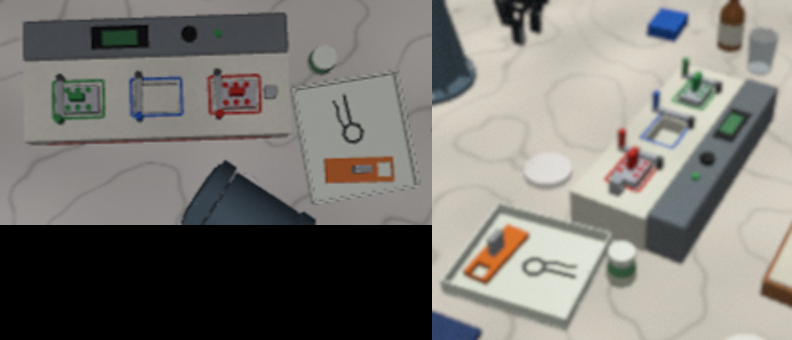

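All three levers point to −x over their pockets, red and green blocks are home, and the clip and bar lie inside the tray. The bystanders are unmoved.

```bash
python3 -c "
from bench import *
print(hand_in())"
```

```text
the job is handed in; nothing more can be done
None
```

The job is handed in: clip and bar are in the tray, the red and green blocks are home (there was no blue block), all three levers are shut, and the other things on the bench were left where they were.

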